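# Seat a tube block in a heated shaker and lock it

## Task

Take the aluminium tube block by its T-handle and fit it into the pocket of the heated shaker, the right way round (cut corner to the filled corner), working it about gently until it drops fully home; do not force or drop it. Then swing the red-knobbed locking lever fully round so that its tab lies over the block, let go, and leave the bottle, the tip box and the tube rack undisturbed.

Things in the scene. Friction and masses are not known exactly. Their poses are not given: they have to be found in the camera images.
- shaker: Heated shaker, fixed to the bench: white housing 170 (x) x 190 (y) x 80 mm high, blue panel on its -x face; origin at centre of underside, z up. On top a metal tray, 82 (x) x 106 (y) mm, carries pocket and lever. The tray stopped anywhere in its orbit: up to 6.5 mm off centre in shaker x and in y, turned up to 0.07 rad, unmeasured. It stays put under forces below 50 N.
- mouth (a point): On the shaker (not the tray): point on the housing's axis, 116 mm up, where the middle of the pocket's mouth would be with the tray centred. Stepped pocket, upper part: loose mouth 74 (x) x 98 (y) mm inside a lip 4 mm thick, 12 mm deep, down to a flat ledge at 104 mm; the block has 11 mm of play each side there. A block not over the seat rests on the ledge, underside at 104 mm.
- seat (a point): On the shaker (not the tray): point 92 mm up, where the middle of the seat floor would be with the tray centred. Seat: lower part of the pocket, central in the mouth, sharp-edged, 55 (x) x 79 (y) x 12 mm deep, 1.5 mm play around the block; its (-x, +y) corner is filled to match the block's cut corner. Home: block underside on the floor, 92 mm up, block x, y along the tray's.
- block: Aluminium tube block, loose, 0.3 to 0.5 kg, 52 (x) x 76 (y) x 40 mm high, eight round wells in its top; vertical corner (-x, +y) cut off at 45 degrees, 12 mm each way. Origin at centre of underside, z up. A steel stem of 10 mm diameter in the middle, 40 to 61 mm up, carries the black bar of the T-handle.
- bar (a point): Middle of the block's black T-handle bar, 70 mm above the block's underside; bar 60 mm long (along block y), 12 mm wide (x), 18 mm high, 21 mm of air between it and the block's top.
- latch (a joint): Locking lever on the tray, rad: 0 open (starts at 0 to 0.15), 1.45 locked at its stop. Turns about a vertical pivot, counter-clockwise from above to lock, light friction (0.05 N m), stays where left. At 0 the handle points to tray -x, the tab to +x; at 1.45 the handle points about to -y and the tab lies over the block's -y edge, 2 mm above a block that is home; a block on the ledge stops it.
- pivot (a point): On the shaker (not the tray): where the lever's pivot axis would be with the tray centred, 63 mm to -y of the housing's axis; point at 137 mm height, mid lever. Flat lever 134 to 140 mm up, 10 to 12 mm wide; the tab reaches 33 mm from the pivot. An upright red knob, 14 mm in diameter, stands on the handle 40 mm from the pivot, from 140 to 168 mm height.
- bottle: White plastic bottle with blue cap, loose, 58 mm in diameter, 95 mm high; origin at the centre of its underside. To be left alone.
- tip_box: Red pipette-tip box with clear lid, loose, 72 (x) x 102 (y) x 44 mm high; origin at the centre of its underside. To be left alone.
- tube_rack: Blue rack full of capped blood tubes, loose, 210 (x) x 74 (y) x 96 mm high; origin at the centre of its underside. To be left alone.
Not all that is in view belongs to the job. What is shaped like the block but green or yellow is not meant.

How it is judged:
By the outcome, as a careful person would: the job done as asked, in the order asked, and still so for the second after the job is handed in, with the robot touching nothing.
It also fails if it takes over 67 s, if anything falls off the work surface, if the arm or the gripper's body presses on something with over 40 N, if the wrist force passes 120 N, or if a joint passes its speed limit or range.

## Robot

A 6-joint arm with a two-finger parallel gripper is mounted at the origin on the work surface. World frame = base frame: x ahead of the robot, y to its left, z up, the work surface at z = 0. Lengths are in m, angles in degrees, forces in N, time in s.
With the tool pointing down it reaches from about 0.35 to 0.8 m from the base axis. Payload 7.3 kg.
Tool frame: the origin (TCP) lies midway between the tips of the shut fingers; the grasp point (between the pads) lies 19 mm behind it; z points along the fingers, y is the line along which they close (so a half turn about z gives the same grasp; the last joint's range is limited). The gripper opens to 85 mm and grips with 20 to 120 N. Pads are 22 mm wide; open, the fingers measure 114 mm over their backs; the gripper's body (76 mm by 85 mm) begins 54 mm behind the grasp point. The pads swing forward as they close: fully open they stand 13 mm farther back than shut.
Start: joints at [63.426, 19.595, 87.324, -0, 73.075, -8.365], TCP at [0.164, 0.499, 0.231] pointing down, gripper open.
Joint ranges: [-145.02, 145.02], [-44.19, 115.74], [2.07, 154.8], [-57.11, 237.11], [16.16, 152.29], [-177.93, 177.93]. Speed limits (degrees/s): [147.25, 147.25, 180, 180, 180, 180].

## Interface

Orientations are given as a 3x3 rotation matrix whose columns are the frame's x, y, z axes.
In Python, from workcell import ctrl gives the robot as it stands. The module is installed in compiled form; this text tells all that it offers.
- The arm moves only by the tool jog_arm, never from a script. Its argument "series" is a list of rows, each a list of 3 entries, a list of its own where there are three numbers: the shift along the tool's x, y, z scaled (see below), then the turn, a rotation vector about the tool's x, y, z scaled (see below), then the gripper's target within -1 to 1 (shut at 1, half-way at 0, fully open at -1). In form: [[[dx, dy, dz], [ax, ay, az], jaw], ...]. A call has 1 to 10 rows; each row is the pose to reach, as a shift and turn from the pose commanded when the call began, along the tool's axes at that moment, turning the shorter way round; what a row does not reach only later rows make up. The controller multiplies each number of a shift by 0.15 m and each number of a turn by 360 degrees. A row lasts 1/10 s, in which the tool goes at most 50 mm and 8.59 degrees, less where a joint would pass 70% of its speed; a pose out of reach is approached as far as the arm can. A call with a number of a shift or a turn outside -1 to 1 is refused whole. A call with a gripper value outside its range is refused whole. The fingers move at their own pace and stop on an object; "force" is the grip in N (left out, the last holds). Time passes only in rows, so rows that repeat a pose let the fingers close. It gives the time, the measured TCP pose, the force, the opening and the grip force at its end, in the units of the state.
- ctrl.get_obs(): the state, without advancing time (a new reading comes with each control period).
- ctrl.capture(name): name is "side" or "top" or "wrist"; returns a dict with "frame" (400x640x3 uint8, red, green, blue), "depth" (400x640 float32, m along the optical axis (not along the pixel's ray), 0 where there is no reading), "fx", "fy", "cx", "cy" (pixels), "rvec" (rotation vector, rad) and "tvec" (3), from world to camera coordinates, as OpenCV has them; the wrist camera has in their place "T_tool_cam" (4x4, takes a point from camera to tool coordinates, whose origin is the TCP and whose axes are the flange's). Camera axes: x right, y down, z forward; pixel columns grow to the right and rows downward; lengths in m; the calibration is good to about 2 mm. A picture is of the moment at which its call begins: read the wrist's pose just before it.
- ctrl.hand_in(): hands the job in; it is judged then, once.
The state is a dict: "t": time; "joint_pos": joint angles; "qd": joint speeds; "tau": joint torques, N m; "tcp_pos": TCP position; "eef_rot": TCP orientation; "wrist_force": force on the tool from outside, world axes, zero at the start; "moment": the same for the moment, N m; "finger_gap": finger opening in m; "finger_force": force on a finger pad.
Only numpy, scipy, OpenCV 4.12 (cv2) and the standard library are available. Lean on these libraries where they do the work, as an engineer would, in place of code of your own. Each camera call takes 0.05 s, during which the arm holds its last target. There are 200 camera calls.

## Working session

There is one attempt and no reset: what is moved stays moved. The work goes in short steps, Python scripts to look and compute and a tool call to move; the robot and the scene stay as the last step left them, time stands still between calls to the robot, and variables do not carry over. Pictures are saved under pics/ and viewed, at most 10 in all, crops included, and the job is handed in when it is done.

Besides the shell and the picture viewer there is one more tool, called after "Request:" as name([rows], argument=value, ...), one row to a line, values as JSON. jog_arm: Moves the arm, as the interface text tells. Shifts and turns lie within -1 to 1; 1 stands for 0.15 m of shift or 360 degrees of turn. Its arguments: {"type":"object","properties":{"series":{"type":"array","items":{"type":"array"}},"force":{"type":"number"}},"required":["series"]}

```bash
mkdir -p pics
cat > h.py <<'E'
import numpy as np, cv2
from workcell import ctrl
from scipy.spatial.transform import Rotation as R
def cap(n):
    o=ctrl.get_obs(); c=ctrl.capture(n)
    K=np.array([[c['fx'],0,c['cx']],[0,c['fy'],c['cy']],[0,0,1.]])
    if 'rvec' in c:
        Rm=cv2.Rodrigues(np.array(c['rvec'],float))[0]; t=np.array(c['tvec'],float).ravel()
        c2w=Rm.T; org=-Rm.T@t
    else:
        T=np.array(c['T_tool_cam']); E=np.array(o['eef_rot']).reshape(3,3)
        c2w=E@T[:3,:3]; org=E@T[:3,3]+np.array(o['tcp_pos'])
    return c,K,c2w,org
def cloud(v):
    c,K,A,o=v; d=c['depth']; yy,xx=np.mgrid[:d.shape[0],:d.shape[1]]
    P=np.stack([(xx-c['cx'])/c['fx']*d,(yy-c['cy'])/c['fy']*d,d],-1)@A.T+o
    P[d==0]=np.nan; return P
def ray(v,u,z):
    c,K,A,o=v; r=A@np.linalg.inv(K)@np.array([u[0],u[1],1.]); return o+r*(z-o[2])/r[2]
def save(v,n,crop=None,s=1):
    f=v[0]['frame'][:,:,::-1]
    if crop: x0,y0,x1,y1=crop; f=f[y0:y1,x0:x1]
    cv2.imwrite('pics/'+n,cv2.resize(f,None,fx=s,fy=s))
def jog(p,yawturn=0):
    "scaled shift to world point p"
    o=ctrl.get_obs(); E=np.array(o['eef_rot']).reshape(3,3)
    return (E.T@(np.array(p)-np.array(o['tcp_pos'])))/0.15
E
python3 - <<'E'
from h import *
o=ctrl.get_obs(); print({k:np.round(v,3).tolist() for k,v in o.items()})
a=cap('top');b=cap('side');save(a,'top.png');save(b,'side.png')
for v in(a,b):print(v[3],v[2][:,2],v[0]['fx'])
np.savez('/tmp/top.npz',P=cloud(a),f=a[0]['frame'])
E
```

```text
{'t': 0.0, 'joint_pos': [63.426, 19.637, 87.379, -0.0, 73.076, -8.365], 'qd': [0.081, -0.003, 0.06, 0.055, -0.136, -0.003], 'tau': [0.001, -43.369, -24.6, -0.0, 0.008, -0.0], 'tcp_pos': [0.164, 0.498, 0.231], 'eef_rot': [[-0.95, 0.312, -0.001], [0.312, 0.95, -0.001], [0.0, -0.002, -1.0]], 'wrist_force': [0.085, 0.593, -0.309], 'moment': [0.023, -0.013, -0.019], 'finger_force': 0.0, 'finger_gap': 0.085}
[0.3791996  0.02279344 1.33637339] [ 0.17069091  0.0204047  -0.98511332] 510.3628245953548
[ 0.43603999 -1.1162567   0.76532454] [ 0.13073333  0.87088327 -0.47378384] 477.63970811631134
```

View pics/top.png

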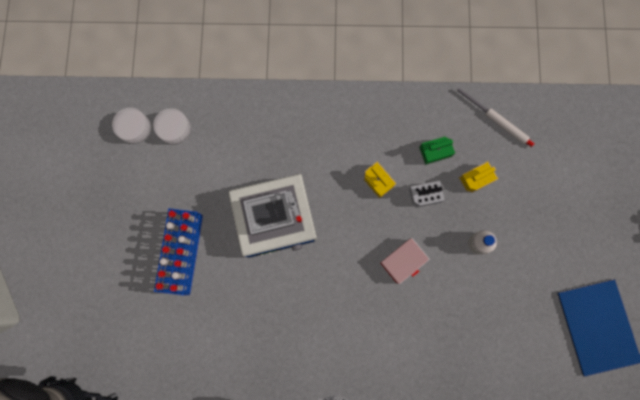

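View pics/side.png

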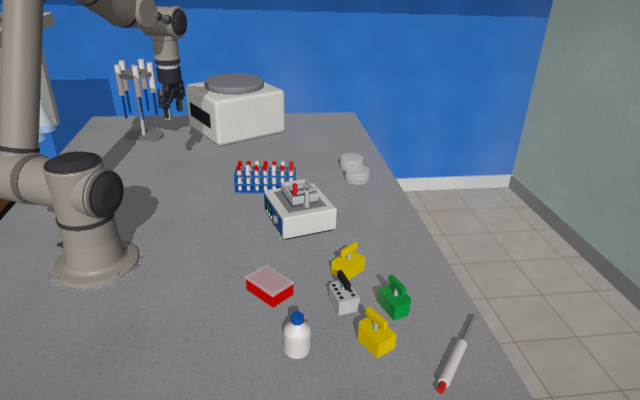

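Top view: block at about (428,192) between two yellow decoys and the green one; the shaker is at (272,216) with the red knob at (298,218). I'll enlarge both and measure.

```bash
cat > m.py <<'E'
from h import *
D=np.load('/tmp/top.npz');P=D['P'];f=D['f'].astype(int)
def rect(m,name):
    q=P[m];q=q[~np.isnan(q[:,0])]
    if len(q)<4: print(name,len(q));return
    r=cv2.minAreaRect((q[:,:2]*1000).astype(np.float32)); print(name,len(q),np.round(r[0],1),np.round(r[1],1),round(r[2],1),'z',np.round(np.percentile(q[:,2],[5,50,95]),3),'mean',np.round(q[:,:2].mean(0),4))
def box(x0,y0,x1,y1):
    m=np.zeros(P.shape[:2],bool);m[y0:y1,x0:x1]=1;return m
z=P[:,:,2]; dark=f.max(2)<60
B=box(408,172,448,212)&(f.max(2)-f.min(2)<50)
rect(B&(abs(z-.04)<.006),'blocktop');rect(B&(z>.062),'bar');rect(B&dark&(z>.055),'bar dark')
S=box(220,165,325,262)
rect(S&(abs(z-.08)<.006),'housing');rect(S&(abs(z-.116)<.005),'lip');rect(S&(abs(z-.104)<.004),'ledge');rect(S&(abs(z-.092)<.004),'seat')
rect(S&(abs(z-.138)<.01),'lever');red=(f[:,:,0]>120)&(f[:,:,1]<80);rect(S&red,'knob')
rect(box(455,160,505,195)&(f[:,:,0]>150)&(f[:,:,2]<100),'yel R');rect(box(360,155,400,200)&(f[:,:,0]>150)&(f[:,:,2]<100),'yel L');rect(box(415,130,460,170)&(f[:,:,1]>f[:,:,0]+40)&(z>.01),'green')
rect(box(375,235,435,285)&(f[:,:,0]>f[:,:,1]+30),'tipbox');rect(box(470,225,500,255)&(z>.03),'bottle')
a=D['f'][165:265,220:330];b=D['f'][140:220,360:505]
a=cv2.resize(a,None,fx=4,fy=4,interpolation=2);b=cv2.resize(b,None,fx=2.4,fy=2.4,interpolation=2)
c=np.zeros((400,800,3),np.uint8);c[:,:440]=a;c[:b.shape[0],445:445+b.shape[1]]=b;cv2.imwrite('pics/z1.png',c[:,:,::-1])
E
python3 m.py
```

```text
blocktop 457 [ 625.5 -229.1] [53.1 77.1] 13.6 z [0.036 0.041 0.045] mean [ 0.6242 -0.2277]
bar 134 [ 625.2 -228.6] [12.5 60.3] 13.6 z [0.069 0.079 0.083] mean [ 0.6242 -0.2281]
bar dark 97 [ 625.4 -228.4] [11.6 58.3] 12.9 z [0.076 0.08  0.084] mean [ 0.6249 -0.2268]
housing 3285 [556.3 165.9] [171.9 190. ] 15.1 z [0.076 0.081 0.085] mean [0.5522 0.1645]
lip 269 [558.9 161.8] [ 82.6 122.9] 15.7 z [0.113 0.117 0.12 ] mean [0.5574 0.1708]
ledge 456 [555.1 169.4] [ 79.5 106.3] 15.2 z [0.101 0.105 0.107] mean [0.5574 0.1726]
seat 649 [547.4 163. ] [125.7 169.9] 24.4 z [0.089 0.093 0.095] mean [0.5567 0.169 ]
lever 132 [567.  107.1] [80.2 14.3] 20.1 z [0.137 0.141 0.146] mean [0.5745 0.1096]
knob 26 [537.   92.6] [10.2 11.5] 3.6 z [0.156 0.169 0.172] mean [0.5363 0.0929]
yel R 481 [ 678.6 -376.6] [51.8 99.8] 29.3 z [0.036 0.042 0.082] mean [ 0.6717 -0.3705]
yel L 458 [ 668.  -106.3] [82.  62.8] 40.3 z [0.036 0.042 0.082] mean [ 0.661  -0.1086]
green 590 [ 745.6 -257.7] [53.2 77.6] 17.2 z [0.035 0.042 0.081] mean [ 0.7417 -0.2556]
tipbox 1049 [ 445.1 -174.2] [80.7 97.8] 39.4 z [0.04  0.045 0.049] mean [ 0.4497 -0.1704]
bottle 489 [ 502.7 -364.8] [56.8 56.6] 68.8 z [0.042 0.067 0.098] mean [ 0.5004 -0.3591]
```

View pics/z1.png

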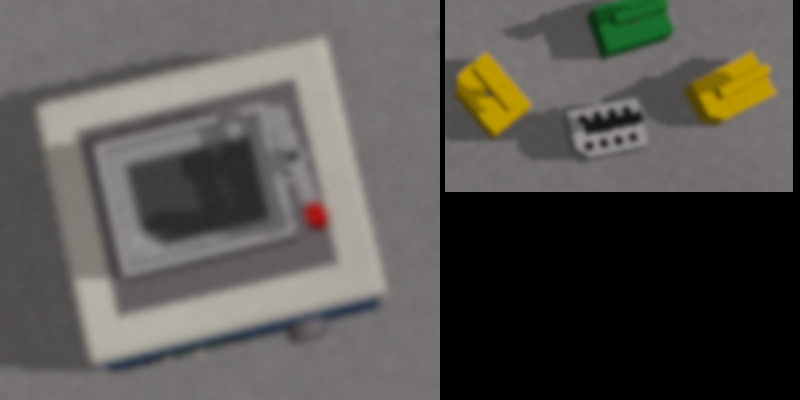

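Cut corner of the block is at (575,150) in the crop (-x,+y), as is the filled corner of the seat at (150,235). Both yaws are near 14–15°, so no flip is needed. I'll fly over the shaker for a close look first.

Request:
jog_arm([
  [[-0.3, -0.13, -0.37], [0, 0, 0], -1],
  [[-0.6, -0.26, -0.37], [0, 0, 0], -1],
  [[-0.9, -0.4, -0.37], [0, 0, 0], -1],
  [[-1, -0.43, -0.37], [0, 0, 0], -1],
])

```text
t: 0.5
tcp_pos: [0.288, 0.3887, 0.2874]
eef_rot: [[-0.95, 0.313, 0.001], [0.313, 0.95, 0.0], [-0.001, 0.0, -1.0]]
wrist_force: [0.5, 0.1, -1.1]
finger_gap: 0.0852
finger_force: 0.0
```

Request:
jog_arm([
  [[-0.3, -0.13, -0.37], [0, 0, 0], 0],
  [[-0.6, -0.26, -0.37], [0, 0, 0], 0],
  [[-0.9, -0.4, -0.37], [0, 0, 0], 0],
  [[-1, -0.43, -0.37], [0, 0, 0], 0],
])

```text
t: 0.9
tcp_pos: [0.4106, 0.2802, 0.3428]
eef_rot: [[-0.949, 0.314, 0.001], [0.314, 0.949, -0.0], [-0.001, 0.0, -1.0]]
wrist_force: [0.4, 0.9, 0.8]
finger_gap: 0.0423
finger_force: 0.0
```

Request:
jog_arm([
  [[-0.3, -0.13, -0.37], [0, 0, 0.02], 0],
  [[-0.6, -0.26, -0.37], [0, 0, 0.04], 0],
  [[-0.9, -0.4, -0.37], [0, 0, 0.06], 0],
  [[-1, -0.43, -0.37], [0, 0, 0.08], 0],
  [[-1, -0.43, -0.37], [0, 0, 0.1], 0],
  [[-1, -0.43, -0.37], [0, 0, 0.12], 0],
  [[-1, -0.43, -0.37], [0, 0, 0.14], 0],
  [[-1, -0.43, -0.37], [0, 0, 0.1575], 0],
  [[-1, -0.43, -0.37], [0, 0, 0.1575], 0],
])

```text
t: 1.8
tcp_pos: [0.531, 0.1742, 0.3973]
eef_rot: [[-0.259, 0.966, -0.001], [0.966, 0.259, -0.0], [0.0, -0.001, -1.0]]
wrist_force: [0.3, 0.1, -0.5]
finger_gap: 0.0425
finger_force: 0.0
```

Run:
```python
from h import *
o=ctrl.get_obs();print(o['t'],o['tcp_pos'],np.round(o['eef_rot'],3).tolist(),np.round(o['joint_pos'],1))
v=cap('wrist');print(np.round(v[0]['T_tool_cam'],3).tolist(),v[0]['fx'],v[3]);save(v,'w1.png')
np.savez('/tmp/w1.npz',P=cloud(v),f=v[0]['frame'])
```

```text
1.8 [0.5309516  0.1742298  0.39732357] [[-0.259, 0.966, -0.001], [0.966, 0.259, -0.0], [0.0, -0.001, -1.0]] [10.3 19.8 61.4  0.  98.8 -4.7]
[[0.0, -0.951, -0.309, 0.078], [1.0, 0.0, 0.001, -0.001], [-0.001, -0.309, 0.951, -0.144], [0.0, 0.0, 0.0, 1.0]] 322.7488500466084 [0.5100979  0.24903667 0.54099494]
```

View pics/w1.png

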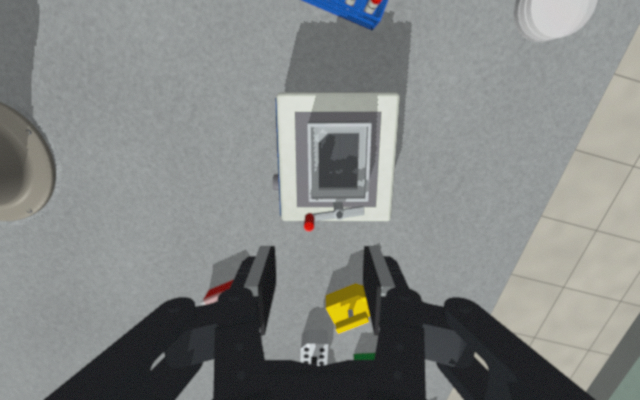

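Wrist view: tray at about (340,160), filled corner at upper left (320,135), knob at (309,222), lever near open. Now the tray pose from this, and the move to the block.

```bash
cat > m2.py <<'E'
import sys
from h import *
D=np.load(sys.argv[1]);P=D['P'];f=D['f'].astype(int)
z=P[:,:,2]
C=np.array([.556,.166]);near=(np.hypot(P[:,:,0]-C[0],P[:,:,1]-C[1])<.1)
def rect(m,name):
    n,l,s,_=cv2.connectedComponentsWithStats(m.astype(np.uint8));
    if n<2: print(name,0);return
    m=l==1+s[1:,4].argmax();q=P[m]
    r=cv2.minAreaRect((q[:,:2]*1000).astype(np.float32)); print(name,len(q),np.round(r[0],1),np.round(r[1],1),round(r[2],1),'z',np.round(np.percentile(q[:,2],[5,50,95]),4))
hs=np.hypot(P[:,:,0]-C[0],P[:,:,1]-C[1])<.14
rect(hs&(abs(z-.08)<.006),'housing');rect(near&(z>.098)&(z<.128),'tray>98');rect(near&(z>.11)&(z<.122),'lip');rect(near&(z<.098)&(z>.088),'seat')
rect(near&(abs(z-.137)<.008),'lever');rect(near&(f[:,:,0]>120)&(f[:,:,1]<80)&(z>.16),'knobtop')
E
python3 m2.py /tmp/w1.npz
```

```text
housing 9381 [559.2 163.3] [171.5 189.3] 15.1 z [0.0791 0.0814 0.0833]
tray>98 2784 [560.5 163.3] [ 82.1 115.6] 15.5 z [0.1038 0.106  0.1182]
lip 975 [560.2 164.6] [ 82.1 112.8] 15.5 z [0.112  0.1171 0.1186]
seat 2113 [559.9 166.9] [54.5 78.2] 15.3 z [0.0919 0.0933 0.0949]
lever 485 [569.9 105.2] [78.8 15.7] 20.0 z [0.1374 0.1412 0.1437]
knobtop 79 [538.4  93. ] [11.6 10.9] 62.4 z [0.166  0.1689 0.1703]
```

Request:
jog_arm([
  [[-0.3, -0.03, 0], [0, 0, 0], 0],
  [[-0.6, -0.06, 0], [0, 0, 0], 0],
  [[-0.9, -0.08, 0], [0, 0, 0], 0],
])

```text
t: 2.15
tcp_pos: [0.5545, 0.0398, 0.3977]
eef_rot: [[-0.265, 0.964, -0.0], [0.964, 0.265, 0.0], [0.0, -0.0, -1.0]]
wrist_force: [0.9, -0.3, -0.1]
finger_gap: 0.0427
finger_force: 0.0
```

Request:
jog_arm([
  [[-0.3, -0.03, 0], [0, 0, 0], 0],
  [[-0.6, -0.06, 0], [0, 0, 0], 0],
  [[-0.9, -0.08, 0], [0, 0, 0], 0],
])

```text
t: 2.45
tcp_pos: [0.578, -0.0943, 0.3978]
eef_rot: [[-0.264, 0.965, -0.0], [0.965, 0.264, 0.0], [0.0, -0.0, -1.0]]
wrist_force: [0.6, 0.8, 0.3]
finger_gap: 0.0423
finger_force: 0.0
```

Request:
jog_arm([
  [[-0.3, -0.03, 0.1], [0, 0, 0.002], 0],
  [[-0.6, -0.06, 0.2], [0, 0, 0.004], 0],
  [[-0.88, -0.08, 0.4], [0, 0, 0.004], 0],
  [[-0.88, -0.08, 0.4], [0, 0, 0.004], 0],
  [[-0.88, -0.08, 0.4], [0, 0, 0.004], 0],
])

```text
t: 2.95
tcp_pos: [0.6005, -0.2239, 0.3362]
eef_rot: [[-0.236, 0.972, -0.003], [0.972, 0.236, 0.002], [0.002, -0.002, -1.0]]
wrist_force: [0.7, 0.8, 0.4]
finger_gap: 0.0427
finger_force: 0.0
```

```bash
cat > m3.py <<'E'
from h import *
o=ctrl.get_obs();print(o['t'],o['tcp_pos'],np.round(o['eef_rot'],3).tolist())
v=cap('wrist');P=cloud(v);f=v[0]['frame'].astype(int);z=P[:,:,2]
B=(np.hypot(P[:,:,0]-.626,P[:,:,1]+.23)<.06)&(f.max(2)-f.min(2)<50)
for m,n in((B&(z>.034)&(z<.048),'top'),(B&(z>.074)&(z<.09),'bar')):
    q=P[m];r=cv2.minAreaRect((q[:,:2]*1000).astype(np.float32));print(n,len(q),np.round(r[0],1),np.round(r[1],1),round(r[2],1),np.percentile(q[:,2],[5,50,95]).round(4))
save(v,'w2.png')
E
python3 m3.py
```

```text
2.95 [ 0.60053321 -0.22391344  0.33615236] [[-0.236, 0.972, -0.003], [0.972, 0.236, 0.002], [0.002, -0.002, -1.0]]
top 1573 [ 627.5 -231.5] [51.9 76.7] 12.7 [0.0398 0.0413 0.0427]
bar 447 [ 627.4 -231.5] [12.1 59.9] 12.9 [0.078  0.08   0.0814]
```

View pics/w2.png

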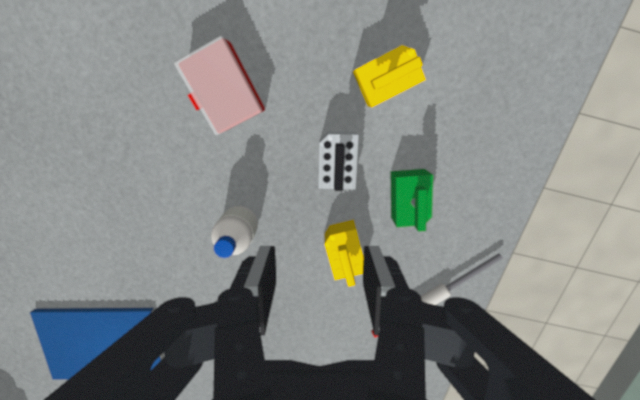

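The grey block is at (338,162), with the cut corner at its upper left, as expected. Going down to its bar.

Request:
jog_arm([
  [[-0.08, 0.16, 0.3], [0, 0, 0.002], 0],
  [[-0.08, 0.16, 0.6], [0, 0, 0.002], 0],
  [[-0.08, 0.16, 0.9], [0, 0, 0.002], 0],
  [[-0.08, 0.16, 1], [0, 0, 0.002], 0],
  [[-0.08, 0.16, 1], [0, 0, 0.002], 0],
])

```text
t: 3.5
tcp_pos: [0.6266, -0.2269, 0.1862]
eef_rot: [[-0.227, 0.974, -0.003], [0.974, 0.227, 0.002], [0.003, -0.003, -1.0]]
wrist_force: [-0.5, 0.6, 0.6]
finger_gap: 0.0424
finger_force: 0.0
```

Run:
```python
from h import *
o=ctrl.get_obs();print(o['tcp_pos'],np.round(o['eef_rot'],4).tolist(),jog([.6265,-.230,.051]))
```

```text
[ 0.62655186 -0.22689072  0.18623188] [[-0.2269, 0.9739, -0.0033], [0.9739, 0.2269, 0.002], [0.0027, -0.0027, -1.0]] [-0.02254379 -0.0025817   0.90149869]
```

Request:
jog_arm([
  [[-0.022, 0, 0.25], [0, 0, 0], 0],
  [[-0.022, 0, 0.5], [0, 0, 0], 0],
  [[-0.022, 0, 0.7], [0, 0, 0], 0],
  [[-0.022, 0, 0.8], [0, 0, 0], 0],
  [[-0.022, 0, 0.87], [0, 0, 0], 0],
  [[-0.022, 0, 0.9], [0, 0, 0], 0],
  [[-0.022, 0, 0.9], [0, 0, 0], 0],
])

```text
t: 4.2
tcp_pos: [0.6286, -0.2325, 0.0539]
eef_rot: [[-0.224, 0.975, 0.002], [0.975, 0.224, -0.001], [-0.001, 0.002, -1.0]]
wrist_force: [-0.8, -0.2, 0.2]
finger_gap: 0.0423
finger_force: 0.0
```

Request:
jog_arm([
  [[0, 0, 0], [0, 0, 0], 0.4],
  [[0, 0, 0], [0, 0, 0], 0.6],
  [[0, 0, 0], [0, 0, 0], 0.75],
  [[0, 0, 0], [0, 0, 0], 0.9],
  [[0, 0, 0], [0, 0, 0], 0.9],
  [[0, 0, 0], [0, 0, 0], 0.9],
  [[0, 0, 0], [0, 0, 0], 0.9],
], force=60)

```text
t: 4.9
tcp_pos: [0.6283, -0.2327, 0.0539]
eef_rot: [[-0.224, 0.975, 0.001], [0.975, 0.224, -0.001], [-0.001, 0.001, -1.0]]
wrist_force: [-2.1, 0.6, 6.6]
finger_gap: 0.0111
finger_force: 59.4
```

Request:
jog_arm([
  [[0, 0, -0.03], [0, 0, 0], 0.9],
  [[0, 0, -0.08], [0, 0, 0], 0.9],
  [[0, 0, -0.2], [0, 0, 0], 0.9],
  [[0, 0, -0.4], [0, 0, 0], 0.9],
  [[0, 0, -0.6], [0, 0, 0], 0.9],
  [[0, 0, -0.8], [0, 0, 0], 0.9],
  [[0, 0, -0.95], [0, 0, 0], 0.9],
  [[0, 0, -1], [0, 0, 0], 0.9],
  [[0, 0, -1], [0, 0, 0], 0.9],
])

```text
t: 5.8
tcp_pos: [0.6281, -0.2325, 0.2036]
eef_rot: [[-0.224, 0.975, 0.002], [0.975, 0.224, -0.001], [-0.001, 0.001, -1.0]]
wrist_force: [0.0, 0.5, -3.4]
finger_gap: 0.0104
finger_force: 58.7
```

Request:
jog_arm([
  [[0.1, 0.006, -0.2], [0, 0, 0], 0.9],
  [[0.25, 0.014, -0.4], [0, 0, 0], 0.9],
  [[0.42, 0.024, -0.5], [0, 0, 0], 0.9],
  [[0.6, 0.034, -0.6], [0, 0, 0], 0.9],
  [[0.78, 0.044, -0.6], [0, 0, 0], 0.9],
  [[0.9, 0.05, -0.6], [0, 0, 0], 0.9],
  [[0.9, 0.05, -0.6], [0, 0, 0], 0.9],
])

```text
t: 6.5
tcp_pos: [0.6042, -0.0967, 0.2913]
eef_rot: [[-0.226, 0.974, -0.003], [0.974, 0.226, 0.002], [0.002, -0.003, -1.0]]
wrist_force: [0.2, 0.1, -3.8]
finger_gap: 0.0106
finger_force: 59.0
```

Request:
jog_arm([
  [[0.1, 0.006, 0], [0, 0, -0.002], 0.9],
  [[0.25, 0.014, 0], [0, 0, -0.004], 0.9],
  [[0.42, 0.024, 0], [0, 0, -0.0068], 0.9],
  [[0.6, 0.034, 0], [0, 0, -0.0068], 0.9],
  [[0.78, 0.044, 0], [0, 0, -0.0068], 0.9],
  [[0.9, 0.05, 0], [0, 0, -0.0068], 0.9],
  [[0.9, 0.05, 0], [0, 0, -0.0068], 0.9],
])

```text
t: 7.2
tcp_pos: [0.5815, 0.0361, 0.2921]
eef_rot: [[-0.268, 0.964, -0.001], [0.964, 0.268, 0.001], [0.001, -0.001, -1.0]]
wrist_force: [0.3, 0.0, -3.3]
finger_gap: 0.011
finger_force: 59.0
```

Run:
```python
from h import *
o=ctrl.get_obs();print(o['tcp_pos'],np.round(o['eef_rot'],4).tolist(),o['wrist_force'],o['finger_gap'],jog([.5600,.1655,.28]))
```

```text
[0.58147276 0.03610021 0.29207932] [[-0.2676, 0.9635, -0.0014], [0.9635, 0.2676, 0.0009], [0.0012, -0.0011, -1.0]] [ 0.29009243  0.03513201 -3.3090577 ] 0.010951655175588713 [0.86941    0.09302821 0.08149019]
```

Request:
jog_arm([
  [[0.15, 0.016, 0.08], [0, 0, 0], 0.9],
  [[0.35, 0.038, 0.08], [0, 0, 0], 0.9],
  [[0.55, 0.06, 0.08], [0, 0, 0], 0.9],
  [[0.7, 0.075, 0.08], [0, 0, 0], 0.9],
  [[0.82, 0.088, 0.08], [0, 0, 0], 0.9],
  [[0.87, 0.093, 0.08], [0, 0, 0], 0.9],
  [[0.87, 0.093, 0.08], [0, 0, 0], 0.9],
])

```text
t: 7.9
tcp_pos: [0.561, 0.1636, 0.2803]
eef_rot: [[-0.266, 0.964, -0.001], [0.964, 0.266, -0.0], [-0.0, -0.001, -1.0]]
wrist_force: [0.4, 0.8, -2.1]
finger_gap: 0.0112
finger_force: 59.0
```

Request:
jog_arm([
  [[0, 0, 0.15], [0, 0, 0], 0.9],
  [[0, 0, 0.3], [0, 0, 0], 0.9],
  [[0, 0, 0.45], [0, 0, 0], 0.9],
  [[0, 0, 0.58], [0, 0, 0], 0.9],
  [[0, 0, 0.65], [0, 0, 0], 0.9],
  [[0, 0, 0.65], [0, 0, 0], 0.9],
])

```text
t: 8.5
tcp_pos: [0.5604, 0.1624, 0.1818]
eef_rot: [[-0.264, 0.965, -0.003], [0.965, 0.264, -0.001], [0.0, -0.003, -1.0]]
wrist_force: [-0.5, -0.2, -2.5]
finger_gap: 0.0112
finger_force: 58.9
```

```bash
cat > look.py <<'E'
import sys
from h import *
o=ctrl.get_obs();print(o['t'],o['tcp_pos'],np.round(o['eef_rot'],4).tolist(),o['wrist_force'],jog([.5600,.1655,.165]))
n=sys.argv[1]
a=cap('wrist');b=cap('side')
A=cv2.resize(a[0]['frame'],(480,300));s=b[0]['frame'][150:250,240:360];S=cv2.resize(s,None,fx=3,fy=3,interpolation=2)
c=np.zeros((300,480+S.shape[1]-40,3),np.uint8);c=np.hstack([A,S[:300,:320]]);cv2.imwrite('pics/'+n,c[:,:,::-1])
E
python3 look.py l1.png
```

```text
8.5 [0.56043509 0.16240652 0.18178533] [[-0.264, 0.9645, -0.0031], [0.9645, 0.264, -0.0007], [0.0001, -0.0031, -1.0]] [-0.46269556 -0.21750922 -2.49724783] [0.02064475 0.00299843 0.11189566]
```

View pics/l1.png

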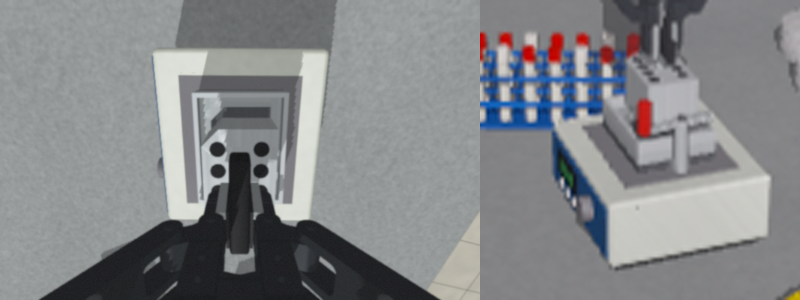

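The block hangs over the pocket, with its cut corner (208,120) over the filled corner. I'll measure the block against the tray in this same view.

```bash
cat > rel.py <<'E'
from h import *
o=ctrl.get_obs();v=cap('wrist');P=cloud(v);f=v[0]['frame'].astype(int);z=P[:,:,2]
zt=o['tcp_pos'][2]-.054+.04
a=np.radians(15.4);u=np.array([np.cos(a),np.sin(a)]);w=np.array([-u[1],u[0]])
T=np.array(o['tcp_pos'])[:2];X=(P[:,:,:2]-T)@u*1000;Y=(P[:,:,:2]-T)@w*1000
print('tcp',o['tcp_pos'].round(4) if hasattr(o['tcp_pos'],'round') else o['tcp_pos'])
def edges(m,n,ylo,yhi):
    r=[]
    for k in np.arange(ylo,yhi,4):
        q=X[m&(abs(Y-k)<3)]
        if len(q)>3:r.append((k,q.min().round(1),q.max().round(1)))
    print(n,[tuple(float(t) for t in x) for x in r]);q=Y[m&(abs(X)<12)];print('  ymax',np.percentile(q,99).round(1) if len(q) else None)
edges((abs(z-zt)<.005)&(abs(X)<40)&(Y<60)&(Y>8),'block',10,40)
edges((abs(z-.1165)<.005)&(abs(X)<55)&(Y<70)&(Y>0),'lip',10,62)
edges((abs(z-.0925)<.006)&(abs(X)<45)&(Y<60)&(Y>0),'seat',10,46)
E
python3 rel.py
```

```text
tcp [0.5615 0.1631 0.184 ]
block [(10.0, -26.9, 25.1), (14.0, -26.5, 25.6), (18.0, -26.7, 25.3), (22.0, -26.7, 25.5), (26.0, -26.6, 25.5), (30.0, -26.6, 25.3), (34.0, -23.2, 25.6), (38.0, -19.3, 25.3)]
  ymax 40.0
lip [(10.0, -42.1, 39.7), (14.0, -42.5, 39.7), (18.0, -42.2, 39.4), (22.0, -42.4, 39.7), (26.0, -42.4, 39.7), (30.0, -42.1, 39.4), (34.0, -42.4, 39.5), (38.0, -42.4, 39.7), (42.0, -42.1, 39.6), (46.0, -42.6, 39.6), (50.0, -42.2, 39.6), (54.0, -42.5, 39.4), (58.0, -42.5, 39.6)]
  ymax 58.5
seat [(22.0, -28.8, -25.1), (26.0, -28.9, -21.3), (30.0, -29.0, 25.8), (34.0, -27.8, 26.2), (38.0, -24.0, 26.3), (42.0, -20.3, 26.3)]
  ymax 58.5
```

Block versus tray: shift about +3.2 mm in tray y (tool x) and −0.75 mm in tray x (tool y). Correct that, then come down slowly.

Request:
jog_arm([
  [[0.021, -0.005, 0], [0, 0, 0], 0.9],
  [[0.021, -0.005, 0.05], [0, 0, 0], 0.9],
  [[0.021, -0.005, 0.1], [0, 0, 0], 0.9],
  [[0.021, -0.005, 0.13], [0, 0, 0], 0.9],
  [[0.021, -0.005, 0.13], [0, 0, 0], 0.9],
])

```text
t: 9.15
tcp_pos: [0.5587, 0.1664, 0.1626]
eef_rot: [[-0.265, 0.964, -0.002], [0.964, 0.265, -0.0], [0.0, -0.002, -1.0]]
wrist_force: [-0.1, -0.7, -2.6]
finger_gap: 0.011
finger_force: 58.9
```

Request:
jog_arm([
  [[0, 0, 0.01], [0, 0, 0], 0.9],
  [[0, 0, 0.02], [0, 0, 0], 0.9],
  [[0, 0, 0.03], [0, 0, 0], 0.9],
  [[0, 0, 0.04], [0, 0, 0], 0.9],
  [[0, 0, 0.04], [0, 0, 0], 0.9],
  [[0, 0, 0.04], [0, 0, 0], 0.9],
])

```text
t: 9.75
tcp_pos: [0.5593, 0.1665, 0.1578]
eef_rot: [[-0.265, 0.964, 0.0], [0.964, 0.265, 0.0], [0.0, 0.0, -1.0]]
wrist_force: [-0.7, -0.9, -3.2]
finger_gap: 0.011
finger_force: 58.9
```

Request:
jog_arm([
  [[0, 0, 0.01], [0, 0, 0], 0.9],
  [[0, 0, 0.02], [0, 0, 0], 0.9],
  [[0, 0, 0.02], [0, 0, 0], 0.9],
  [[0, 0, 0.02], [0, 0, 0], 0.9],
])

```text
t: 10.15
tcp_pos: [0.5593, 0.1665, 0.1548]
eef_rot: [[-0.265, 0.964, -0.0], [0.964, 0.265, 0.0], [0.0, -0.0, -1.0]]
wrist_force: [-0.6, 0.7, -3.3]
finger_gap: 0.011
finger_force: 58.9
```

Request:
jog_arm([
  [[0, 0, 0.01], [0, 0, 0], 0.9],
  [[0, 0, 0.02], [0, 0, 0], 0.9],
  [[0, 0, 0.02], [0, 0, 0], 0.9],
  [[0, 0, 0.02], [0, 0, 0], 0.9],
])

```text
t: 10.55
tcp_pos: [0.5593, 0.1665, 0.1517]
eef_rot: [[-0.265, 0.964, -0.0], [0.964, 0.265, 0.0], [0.0, -0.0, -1.0]]
wrist_force: [-0.4, 0.0, -3.0]
finger_gap: 0.0112
finger_force: 58.9
```

It is entering the seat freely.

Request:
jog_arm([
  [[0, 0, 0.01], [0, 0, 0], 0.9],
  [[0, 0, 0.02], [0, 0, 0], 0.9],
  [[0, 0, 0.02], [0, 0, 0], 0.9],
  [[0, 0, 0.02], [0, 0, 0], 0.9],
])

```text
t: 10.95
tcp_pos: [0.5593, 0.1665, 0.1487]
eef_rot: [[-0.265, 0.964, -0.0], [0.964, 0.265, 0.0], [0.0, -0.0, -1.0]]
wrist_force: [0.4, -0.5, -3.6]
finger_gap: 0.011
finger_force: 58.9
```

Request:
jog_arm([
  [[0, 0, 0.006], [0, 0, 0], 0.9],
  [[0, 0, 0.012], [0, 0, 0], 0.9],
  [[0, 0, 0.012], [0, 0, 0], 0.9],
  [[0, 0, 0.012], [0, 0, 0], 0.9],
])

```text
t: 11.35
tcp_pos: [0.5593, 0.1665, 0.147]
eef_rot: [[-0.265, 0.964, -0.0], [0.964, 0.265, 0.0], [0.0, 0.0, -1.0]]
wrist_force: [-1.1, 0.5, -3.0]
finger_gap: 0.0109
finger_force: 58.9
```

Request:
jog_arm([
  [[0, 0, 0.003], [0, 0, 0], 0.9],
  [[0, 0, 0.006], [0, 0, 0], 0.9],
  [[0, 0, 0.006], [0, 0, 0], 0.9],
  [[0, 0, 0.006], [0, 0, 0], 0.9],
])

```text
t: 11.75
tcp_pos: [0.5593, 0.1665, 0.1461]
eef_rot: [[-0.265, 0.964, -0.0], [0.964, 0.265, 0.0], [0.0, -0.0, -1.0]]
wrist_force: [0.6, -0.3, -3.2]
finger_gap: 0.011
finger_force: 58.9
```

Request:
jog_arm([
  [[0, 0, 0.003], [0, 0, 0], 0.9],
  [[0, 0, 0.006], [0, 0, 0], 0.9],
  [[0, 0, 0.006], [0, 0, 0], 0.9],
  [[0, 0, 0.006], [0, 0, 0], 0.9],
])

```text
t: 12.15
tcp_pos: [0.5594, 0.1665, 0.1457]
eef_rot: [[-0.265, 0.964, 0.001], [0.964, 0.265, 0.0], [-0.0, 0.001, -1.0]]
wrist_force: [-1.8, -0.4, 4.7]
finger_gap: 0.0113
finger_force: 59.9
```

Contact at the expected home height (0.1457 vs 0.146). Release and rise.

Request:
jog_arm([
  [[0, 0, -0.003], [0, 0, 0], 0.75],
  [[0, 0, -0.003], [0, 0, 0], 0.6],
  [[0, 0, -0.003], [0, 0, 0], 0.4],
  [[0, 0, -0.003], [0, 0, 0], 0.2],
  [[0, 0, -0.003], [0, 0, 0], 0.2],
  [[0, 0, -0.1], [0, 0, 0], 0.2],
  [[0, 0, -0.3], [0, 0, 0], 0.2],
  [[0, 0, -0.6], [0, 0, 0], 0.2],
  [[0, 0, -0.8], [0, 0, 0], 0.2],
  [[0, 0, -0.8], [0, 0, 0], 0.2],
])

```text
t: 13.15
tcp_pos: [0.5613, 0.1668, 0.2704]
eef_rot: [[-0.265, 0.964, 0.01], [0.964, 0.265, 0.002], [-0.001, 0.01, -1.0]]
wrist_force: [-0.0, 0.1, -0.7]
finger_gap: 0.0342
finger_force: 0.0
```

```bash
cat > m4.py <<'E'
import sys
from h import *
o=ctrl.get_obs();print(o['t'],np.round(o['tcp_pos'],4),np.round(o['eef_rot'],3).tolist(),np.round(o['joint_pos'],1))
V={n:cap(n) for n in('top','wrist')}
for n,v in V.items():
    P=cloud(v);f=v[0]['frame'].astype(int);z=P[:,:,2]
    near=np.hypot(P[:,:,0]-.559,P[:,:,1]-.167)<.13
    k=near&(f[:,:,0]>110)&(f[:,:,1]<80)&(f[:,:,2]<80);kt=k&(z>.16);print(n,'knob',k.sum(),kt.sum(),P[kt].mean(0).round(4) if kt.any() else '')
    for lo,hi,s in((.126,.136,'blocktop'),(.136,.146,'lever'),(.163,.18,'bar'),(.112,.12,'lip')):
        m=near&(z>lo)&(z<hi)&~k;q=P[m]
        if len(q)>5:
            r=cv2.minAreaRect((q[:,:2]*1000).astype(np.float32));print('  ',s,len(q),np.round(r[0],1),np.round(r[1],1),round(r[2],1),'z',np.percentile(q[:,2],[10,50,90]).round(4))
w=V['wrist'];save(w,sys.argv[1])
E
python3 m4.py w3.png
```

```text
13.15 [0.5613 0.1668 0.2704] [[-0.265, 0.964, 0.01], [0.964, 0.265, 0.002], [-0.001, 0.01, -1.0]] [ 9.1 24.3 73.9  0.  81.2 -6.3]
top knob 28 25 [0.536  0.0934 0.1679]
   blocktop 90 [559.5 154.8] [ 51.3 107.2] 17.2 z [0.1298 0.1325 0.1352]
   lever 128 [575.8 142.2] [119.9  68. ] 78.0 z [0.1385 0.1413 0.1443]
   bar 11 [538.8 142.8] [111.8  11.4] 86.2 z [0.1656 0.1677 0.1712]
   lip 143 [559.  162.1] [ 82.8 122.1] 15.2 z [0.1138 0.1167 0.119 ]
wrist knob 0 0 
   blocktop 3758 [561.6 156.3] [ 52.1 100.4] 15.4 z [0.1322 0.1332 0.1341]
   lever 904 [576.1 107.4] [64.4 16.3] 20.2 z [0.1392 0.1411 0.1425]
   bar 1154 [558.3 168.3] [11.8 59.7] 14.9 z [0.1706 0.1719 0.1728]
   lip 1940 [560.1 163.4] [ 82.1 115.4] 15.4 z [0.1148 0.1171 0.118 ]
```

View pics/w3.png

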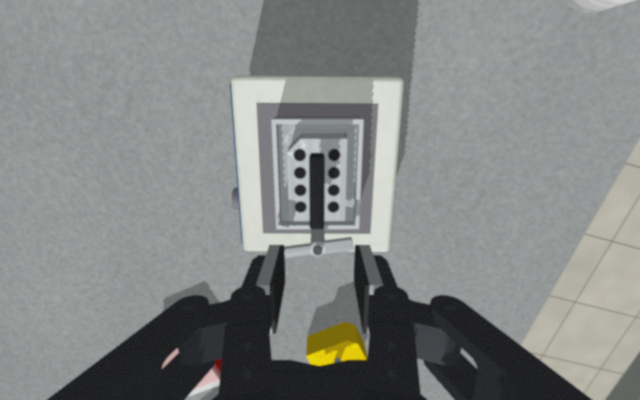

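The block is home (top 16 mm above the lip, as it should be); in the picture it sits square at (317,180) with the lever pivot at (317,250). Now to the knob, measured at about (0.537, 0.093).

Request:
jog_arm([
  [[-0.2, -0.14, 0], [0, 0, 0.022], 0.3],
  [[-0.4, -0.26, 0], [0, 0, 0.044], 0.3],
  [[-0.43, -0.286, 0], [0, 0, 0.066], 0.3],
  [[-0.43, -0.286, 0], [0, 0, 0.088], 0.3],
  [[-0.43, -0.286, 0], [0, 0, 0.11], 0.3],
  [[-0.43, -0.286, 0], [0, 0, 0.134], 0.3],
  [[-0.43, -0.286, 0], [0, 0, 0.134], 0.3],
  [[-0.43, -0.286, 0], [0, 0, 0.134], 0.3],
])

```text
t: 14.05
tcp_pos: [0.5346, 0.0929, 0.2639]
eef_rot: [[0.539, 0.842, -0.002], [0.842, -0.539, 0.0], [-0.001, -0.002, -1.0]]
wrist_force: [-0.7, 0.7, 0.1]
finger_gap: 0.0299
finger_force: 0.0
```

```bash
cat > m5.py <<'E'
from h import *
o=ctrl.get_obs();print(o['t'],np.round(o['tcp_pos'],4),np.round(o['eef_rot'],3).tolist(),jog([.537,.0932,.150]).round(3),o['finger_gap'])
v=cap('wrist');P=cloud(v);f=v[0]['frame'].astype(int)
k=(f[:,:,0]>90)&(f[:,:,1]<70)&(f[:,:,2]<70)&(np.hypot(P[:,:,0]-.537,P[:,:,1]-.093)<.03);print(k.sum(),P[k&(P[:,:,2]>.162)].mean(0) if k.any() else '')
s=cap('side');f=s[0]['frame'].astype(int);P=cloud(s)
k=(f[:,:,0]>120)&(f[:,:,1]<80)&(np.hypot(P[:,:,0]-.537,P[:,:,1]-.093)<.06);print('side',k.sum(),P[k].mean(0))
E
python3 m5.py
```

```text
14.05 [0.5346 0.0929 0.2639] [[0.539, 0.842, -0.002], [0.842, -0.539, 0.0], [-0.001, -0.002, -1.0]] [0.011 0.014 0.76 ] 0.029908321697719262
303 [0.53912809 0.09302859 0.16850205]
side 55 [0.54084571 0.09079733 0.15153935]
```

Request:
jog_arm([
  [[0.014, 0.022, 0.1], [0, 0, 0], 0.3],
  [[0.014, 0.022, 0.25], [0, 0, 0], 0.3],
  [[0.014, 0.022, 0.4], [0, 0, 0], 0.3],
  [[0.014, 0.022, 0.55], [0, 0, 0], 0.3],
  [[0.014, 0.022, 0.67], [0, 0, 0], 0.3],
  [[0.014, 0.022, 0.74], [0, 0, 0], 0.3],
  [[0.014, 0.022, 0.76], [0, 0, 0], 0.3],
  [[0.014, 0.022, 0.76], [0, 0, 0], 0.5],
])

```text
t: 14.95
tcp_pos: [0.5391, 0.0929, 0.1513]
eef_rot: [[0.542, 0.84, -0.0], [0.84, -0.542, 0.0], [0.0, -0.0, -1.0]]
wrist_force: [-0.8, 0.8, 0.5]
finger_gap: 0.0214
finger_force: 0.0
```

Run:
```python
from h import *
o=ctrl.get_obs();T=np.array(o['tcp_pos']);E=np.array(o['eef_rot']);print(T.round(4),o['wrist_force'].round(1),o['finger_gap'])
c=np.array([.5768,.1066]);r=41;  # pivot from tray centre (559.9,167.3)
for d in range(0,100,10):
    a=np.radians(199.5+d);p=c+.040*np.array([np.cos(a),np.sin(a)]);print(d,p.round(4),(E.T@np.r_[p-np.array([.5385,.093]),0]/.15).round(3))
```

```text
[0.5391 0.0929 0.1513] [-0.8  0.8  0.5] 0.021404701415918572
0 [0.5391 0.0932] [0.004 0.002 0.   ]
10 [0.542  0.0869] [-0.022  0.042 -0.   ]
20 [0.5459 0.0812] [-0.039  0.084 -0.   ]
30 [0.5508 0.0762] [-0.05  0.13 -0.  ]
40 [0.5565 0.0721] [-0.052  0.176 -0.   ]
50 [0.5628 0.0691] [-0.046  0.222 -0.   ]
60 [0.5695 0.0673] [-0.032  0.267 -0.   ]
70 [0.5765 0.0666] [-0.011  0.308 -0.   ]
80 [0.5834 0.0671] [ 0.017  0.345 -0.   ]
90 [0.5902 0.0689] [ 0.052  0.376 -0.   ]
```

Request:
jog_arm([
  [[-0.01, 0.03, 0], [0, 0, 0], 0.5],
  [[-0.025, 0.06, 0], [0, 0, 0], 0.5],
  [[-0.04, 0.1, 0], [0, 0, 0], 0.5],
  [[-0.05, 0.14, 0], [0, 0, 0], 0.5],
  [[-0.052, 0.18, 0], [0, 0, 0], 0.5],
  [[-0.048, 0.22, 0], [0, 0, 0], 0.5],
  [[-0.04, 0.255, 0], [0, 0, 0], 0.5],
  [[-0.025, 0.29, 0], [0, 0, 0], 0.5],
  [[-0.011, 0.32, 0], [0, 0, 0], 0.5],
  [[-0.011, 0.32, 0], [0, 0, 0], 0.5],
])

```text
t: 15.95
tcp_pos: [0.5795, 0.0655, 0.1512]
eef_rot: [[0.543, 0.84, 0.001], [0.84, -0.543, 0.0], [0.001, 0.001, -1.0]]
wrist_force: [1.0, -0.5, 0.2]
finger_gap: 0.0212
finger_force: 0.0
```

Request:
jog_arm([
  [[0.008, 0.012, 0], [0, 0, 0], 0.5],
  [[0.016, 0.024, 0], [0, 0, 0], 0.5],
  [[0.022, 0.032, 0], [0, 0, 0], 0.5],
  [[0.022, 0.032, 0], [0, 0, 0], 0.5],
])

```text
t: 16.35
tcp_pos: [0.5839, 0.0657, 0.1511]
eef_rot: [[0.543, 0.84, -0.001], [0.84, -0.543, 0.0], [-0.0, -0.001, -1.0]]
wrist_force: [-2.9, -0.2, 0.9]
finger_gap: 0.0212
finger_force: 1.1
```

Request:
jog_arm([
  [[0.003, 0.005, 0], [0, 0, 0], 0.5],
  [[0.006, 0.01, 0], [0, 0, 0], 0.5],
  [[0.006, 0.01, 0], [0, 0, 0], 0.5],
])

```text
t: 16.65
tcp_pos: [0.5847, 0.0656, 0.1508]
eef_rot: [[0.542, 0.84, -0.003], [0.84, -0.542, 0.0], [-0.002, -0.003, -1.0]]
wrist_force: [-6.9, -0.5, 2.1]
finger_gap: 0.0212
finger_force: 2.7
```

Request:
jog_arm([
  [[0.003, 0.005, 0], [0, 0, 0], 0.5],
  [[0.008, 0.012, 0], [0, 0, 0], 0.5],
  [[0.008, 0.012, 0], [0, 0, 0], 0.5],
])

```text
t: 16.95
tcp_pos: [0.5856, 0.0656, 0.1505]
eef_rot: [[0.542, 0.84, -0.006], [0.84, -0.542, -0.0], [-0.004, -0.005, -1.0]]
wrist_force: [-10.3, -0.6, 2.9]
finger_gap: 0.0215
finger_force: 4.2
```

Hard stop felt (10 N). Back off to free the knob, open, and rise.

Request:
jog_arm([
  [[-0.006, -0.025, 0], [0, 0, 0], 0.5],
  [[-0.006, -0.035, 0], [0, 0, 0], 0.3],
  [[-0.006, -0.035, 0], [0, 0, 0], 0.3],
  [[-0.006, -0.035, -0.1], [0, 0, 0], 0.3],
  [[-0.006, -0.035, -0.3], [0, 0, 0], 0.3],
  [[-0.006, -0.035, -0.6], [0, 0, 0], 0.3],
  [[-0.006, -0.035, -0.9], [0, 0, 0], 0.3],
  [[-0.006, -0.035, -1], [0, 0, 0], 0.3],
  [[-0.006, -0.035, -1], [0, 0, 0], 0.3],
])

```text
t: 17.85
tcp_pos: [0.5849, 0.0676, 0.3046]
eef_rot: [[0.543, 0.84, 0.008], [0.84, -0.543, 0.0], [0.004, 0.006, -1.0]]
wrist_force: [0.2, -0.7, -0.4]
finger_gap: 0.0298
finger_force: 0.0
```

Request:
jog_arm([
  [[-0.3, 0, -0.3], [0, 0, 0], 0.3],
  [[-0.6, 0, -0.3], [0, 0, 0], 0.3],
  [[-0.6, 0, -0.3], [0, 0, 0], 0.3],
  [[-0.6, 0, -0.3], [0, 0, 0], 0.3],
])

```text
t: 18.25
tcp_pos: [0.534, -0.0089, 0.3453]
eef_rot: [[0.545, 0.839, -0.001], [0.839, -0.545, 0.0], [-0.0, -0.001, -1.0]]
wrist_force: [-0.1, 0.3, 0.2]
finger_gap: 0.0298
finger_force: 0.0
```

```bash
cat > fin.py <<'E'
from h import *
o=ctrl.get_obs();print(o['t'],o['tcp_pos'])
t=cap('top');w=cap('wrist');s=cap('side')
f=t[0]['frame'].astype(int);P=cloud(t)
k=(f[:,:,0]>110)&(f[:,:,1]<80)&(f[:,:,2]<80)&(np.hypot(P[:,:,0]-.559,P[:,:,1]-.13)<.12)&(P[:,:,2]>.15);q=P[k].mean(0) if k.any() else np.full(3,np.nan)
d=q[:2]-[.5757,.1076];print('knob',q,'angle tray',(np.degrees(np.arctan2(d[1],d[0]))-15.4)%360)
A=cv2.resize(t[0]['frame'][165:265,220:330],(330,300),interpolation=2);B=cv2.resize(w[0]['frame'],(470,300))
S=cv2.resize(s[0]['frame'][140:380,220:420],(250,300));T2=cv2.resize(t[0]['frame'][100:300,90:510],(550,262))
im=np.zeros((600,800,3),np.uint8);im[:300,:330]=A;im[:300,330:]=B;im[300:,:250]=S;im[300:562,250:]=T2
cv2.imwrite('pics/fin.png',im[:,:,::-1])
E
python3 fin.py
```

```text
18.25 [ 0.53396186 -0.0089153   0.34534843]
knob [nan nan nan] angle tray nan
```

View pics/fin.png

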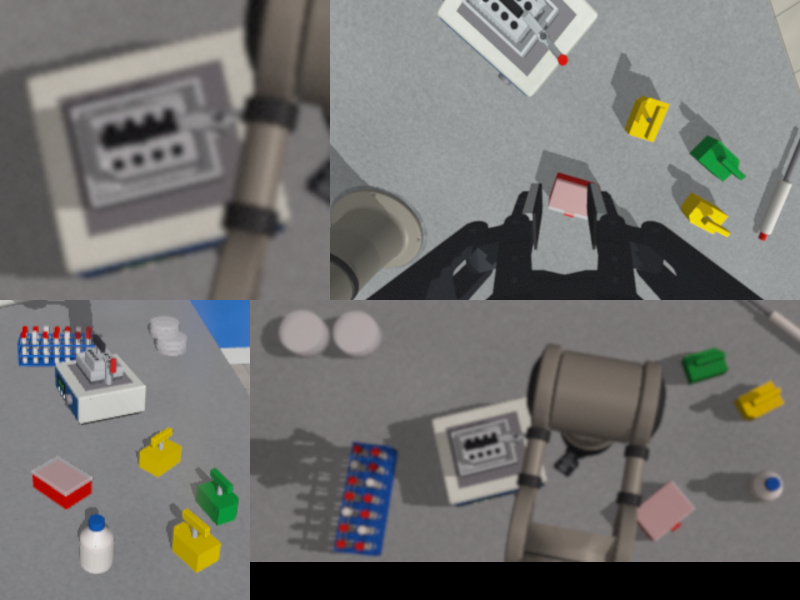

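The tab lies over the block's -y edge (top crop about (190,120)), the knob stands out to -y (wrist (562,60)), and bottle, box and rack are where they were. One check of the lever angle, then I hand in if it is at its stop.

Run:
```python
from h import *
w=cap('wrist');f=w[0]['frame'].astype(int);P=cloud(w)
k=(f[:,:,0]>110)&(f[:,:,1]<80)&(f[:,:,2]<80)&(np.hypot(P[:,:,0]-.582,P[:,:,1]-.068)<.04)&(P[:,:,2]>.16)
q=P[k].mean(0);d=q[:2]-[.5768,.1066];a=(np.degrees(np.arctan2(d[1],d[0]))-15.4)%360
print(q,a,np.hypot(*d))
if a>258: print(ctrl.hand_in())
```

```text
[0.5810484  0.06760864 0.16907439] 260.81827264771397 0.039222120091615256
the job is handed in; nothing more can be done
None
```

The block is fully home in the shaker pocket, cut corner to filled corner. The lever was swung to a firm stop and measured about 261° (stop 263°), with its tab over the block. The bottle, tip box and tube rack look undisturbed, and the job was handed in at about 18 s.

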